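Tip the stirrer carton onto its back in its taped place

TASK

The dispenser carton of wooden coffee stirrers stands on end short of its taped-off place on the cafe counter, its open dispensing window facing away from the tape. Using only pushes with the fingertips, nudge it up to the tape as far as needed and tip it over so that it comes to lie flat on its back inside the tape outline, window up, with no part reaching past the tape's outer edge. Push gently, never squeeze it or lift it off the counter, and leave the shakers, milk jug and syrup bottle where they stand.

Things in the scene. Friction and masses are not known exactly. Their poses are not given: they have to be found in the camera images.
- carton: white paperboard carton of stirrers, loose, as it stands 65 mm deep (its x), 105 mm wide (its y), 190 mm tall (its z), 0.25 to 0.49 kg evenly spread. Origin: centre of its underside (foot end). Its -x broad side has the dispensing window (dark rounded opening, 62 x 142 mm, showing stirrers); the plain +x side is its back. It starts upright, its back roughly toward the tape.
- carton_center (a point): centre of the carton, 95 mm above its underside. Friction on the counter is 0.45 to 0.75, so the carton slides upright only when pushed in its lowest 35 mm or so. The board is thin: it takes no more than 15 N from the fingers
- carton_top (a point): centre of the carton's top end, 190 mm above its underside. Pushed on the window side within 40 mm of the top end, the carton tips over its back foot edge, and falls by itself once its top has gone about 65 mm
- corner_a (a point): corner of the carton's window side: foot end, its +y edge
- corner_b (a point): corner of the carton's window side: foot end, its -y edge
- corner_c (a point): corner of the carton's window side: top end, its +y edge
- corner_d (a point): corner of the carton's window side: top end, its -y edge
- tape: the taped-off place: a rectangle of flat black 12 mm tape stuck on the counter (thickness negligible), outer size 240 x 155 mm, inner size 216 x 131 mm. Origin: its centre, on the counter; x runs along its long side, away from the end where the carton stands (so the carton starts at negative x, and falling toward +x takes it into the outline); y runs along its short side.
- shaker_1: round steel spice shaker with a domed lid, 69 mm across, 97 mm tall, loose, a bystander to leave alone. Origin: centre of its underside.
- shaker_2: round steel spice shaker with a domed lid, 69 mm across, 97 mm tall, loose, a bystander to leave alone. Origin: centre of its underside.
- milk_jug: steel milk jug, 90 mm across, 113 mm tall, handle on its -x side reaching 81 mm from its axis, a small spout on +x; loose, a bystander to leave alone. Origin: centre of its underside.
- syrup_bottle: amber glass syrup bottle with a pourer, 72 mm across, 250 mm tall, loose, a bystander to leave alone. Origin: centre of its underside.

How it is judged:
At the end, for the whole second after the job is handed in: The carton lies flat on its back, window up (within 0.1 rad), at rest, all four corners of its outline within the outer edge of the tape (240 x 155 mm) (angle between carton's own x axis and vertical above 3.04 rad and linear speed of carton below 0.02 m/s and x of corner_a in the frame of tape between -0.12 and 0.12 m and y of corner_a in the frame of tape between -0.0775 and 0.0775 m and x of corner_b in the frame of tape between -0.12 and 0.12 m and y of corner_b in the frame of tape between -0.0775 and 0.0775 m and x of corner_c in the frame of tape between -0.12 and 0.12 m and y of corner_c in the frame of tape between -0.0775 and 0.0775 m and x of corner_d in the frame of tape between -0.12 and 0.12 m and y of corner_d in the frame of tape between -0.0775 and 0.0775 m); the robot touches nothing.
It fails at once if the carton is lifted off the counter (its foot end or its top end rises about 20 mm more than tipping alone raises it) (height (world z) of carton above 0.055 m or height (world z) of carton_top above 0.213 m).
It fails at once if the fingers squeeze or ram the thin carton with more than 15 N (contact force between the fingers and carton above 15 N).
It fails at once if a shaker, the milk jug or the syrup bottle is shifted more than 15 mm or tipped (distance of any of shaker_1, shaker_2, milk_jug, syrup_bottle from where it was at the start of the episode above 0.015 m or angle between any of shaker_1, shaker_2, milk_jug, syrup_bottle's own z axis and vertical above 0.2 rad).
It also fails if it takes over 45 s, if anything falls off the work surface, if the arm or the gripper's body presses on something with over 40 N, if the wrist force passes 120 N, or if a joint passes its speed limit or range.

ROBOT

A 7-joint arm with a two-finger parallel gripper is mounted at the origin on the work surface. World frame = base frame: x ahead of the robot, y to its left, z up, the work surface at z = 0. Lengths are in m, angles in rad, forces in N, time in s.
With the tool pointing down it reaches from about 0.4 to 0.875 m from the base axis. Payload 19.3 kg.
Tool frame: the origin (TCP) lies midway between the tips of the shut fingers; the grasp point (between the pads) lies 19 mm behind it (manip.grip_point_offset is the distance from the TCP to the grasp point, in m); z points along the fingers, y is the line along which they close (so a half turn about z gives the same grasp; the last joint's range is limited). The gripper opens to 85 mm and grips with 20 to 120 N. Pads are 22 mm wide; open, the fingers measure 114 mm over their backs; the gripper's body (76 mm by 85 mm) begins 54 mm behind the grasp point. The pads swing forward as they close: fully open they stand 13 mm farther back than shut.
Start: joints at [-0.07, 0.521, -0.036, 1.599, 0.021, 1.021, -0.113], TCP at [0.625, -0, 0.231] pointing down, gripper open.
Joint ranges: [-2.91, 2.91], [-0.3, 2.13], [-1.5, 1.42], [0.17, 2.43], [-1.26, 4.41], [0.16, 1.93], [-2.52, 2.52]. Speed limits (rad/s): [1.89, 1.89, 2.39, 2.39, 3.01, 3.01, 3.01].

INTERFACE

Orientations are given as [roll, pitch, yaw] about the fixed x, y, z axes, in that order (R = Rz(yaw) Ry(pitch) Rx(roll)).
In Python, from station import manip gives the robot as it stands. The module is installed in compiled form; this text tells all that it offers.
- The arm moves only by the tool servo_tool, never from a script. Its argument "motion" is a list that holds one entry, the list of rows, each a list of 7 numbers: the finger opening in mm, from 0 to 85.4, then the shift along the tool's x, y, z each as a share of 0.15 m, from -1 to 1, then the turn, a rotation vector about the tool's x, y, z each as a share of 90 degrees, from -1 to 1. A call has 1 to 10 rows; each row is the pose to reach, as a shift and turn from the pose commanded when the call began, along the tool's axes at that moment; what a row does not reach only later rows make up. A row lasts 1/12 s, in which the tool goes at most 41.7 mm and 7.16 degrees, less where a joint would pass 70% of its speed; a pose out of reach is approached as far as the arm can. A call with a number of a shift or a turn outside -1 to 1 is refused whole. A call with a gripper value outside its range is refused whole. The fingers move at their own pace and stop on an object; "grip_force" is the grip in N (left out, the last holds). Time passes only in rows, so rows that repeat a pose let the fingers close. It gives the time, the measured TCP pose, the force, the opening and the grip force at its end, in the units of the state.
- manip.get_state(): the state, without advancing time (a new reading comes with each control period).
- manip.camera(name): name is "scene" or "side" or "wrist"; returns (picture, depth): 384x512x3 uint8, red, green, blue; 384x512 float32, m along the optical axis (not along the pixel's ray), 0 where there is no reading.
- manip.camera_model(name): a dict with "K" (3x3 intrinsics, pixels), "D" ([k1, k2, p1, p2, k3] as OpenCV has them; the pictures are not rectified), "cam_to_world" (4x4, takes a point from camera to world coordinates). Camera axes: x right, y up, looking along -z (the intrinsics and any distortion apply to the point x, -y, -z); pixel columns grow to the right and rows downward; lengths in m; the calibration is good to about 2 mm. A picture is of the moment at which its call begins: read the wrist's pose just before it. camera_model takes no time and is no camera call; for the wrist camera it gives the pose at the moment of the call.
- manip.close_job(): hands the job in; it is judged then, once.
The state is a dict: "time": time; "q": joint angles; "dq": joint speeds; "effort": joint torques, N m; "tcp_pos": TCP position; "tcp_rot": TCP orientation; "wrist_force": force on the tool from outside, world axes, zero at the start; "ft_torque": the same for the moment, N m; "finger_gap": finger opening in m; "finger_force": force on a finger pad.
Only numpy, scipy, OpenCV 4.12 (cv2) and the standard library are available. Lean on these libraries where they do the work, as an engineer would, in place of code of your own. Each camera call takes 0.05 s, during which the arm holds its last target. There are 200 camera calls.

## Working session

There is one attempt and no reset: what is moved stays moved. The work goes in short steps, Python scripts to look and compute and a tool call to move; the robot and the scene stay as the last step left them, time stands still between calls to the robot, and variables do not carry over. Pictures are saved under pics/ and viewed, at most 10 in all, crops included, and the job is handed in when it is done.

Besides the shell and the picture viewer there is one more tool, called as name(argument=value, ...) on one line, values as JSON. servo_tool: Moves the arm, as the interface text tells. Shift numbers are shares of 0.15 m and turn numbers shares of 90 degrees, none past 1 either way. Its arguments: {"type":"object","properties":{"motion":{"type":"array"},"grip_force":{"type":"number"}},"required":["motion"]}

```bash
mkdir -p pics; cat > h.py <<'E'
import numpy as np, cv2
from station import manip
def shot(name):
    m=manip.camera_model(name); rgb,d=manip.camera(name); return rgb,d,m
def cloud(d,m):
    h,w=d.shape; u,v=np.meshgrid(np.arange(w),np.arange(h))
    p=cv2.undistortPoints(np.stack([u.ravel(),v.ravel()],1).astype(np.float32)[:,None],np.array(m['K']),np.array(m['D'])).reshape(h,w,2)
    P=np.stack([p[...,0]*d,-p[...,1]*d,-d,np.ones_like(d)],-1)
    W=(P@np.array(m['cam_to_world']).T)[...,:3]; W[d==0]=np.nan; return W
E
python3 - <<'E'
from h import *
for n in ['scene','side']:
    rgb,d,m=shot(n); W=cloud(d,m); np.savez(n+'.npz',rgb=rgb,W=W)
    cv2.imwrite(f'pics/{n}0.png',rgb[...,::-1]); print(n,np.round(m['cam_to_world'],2).tolist())
print(manip.get_state())
E
```

```text
scene [[-0.43, -0.68, 0.6, 1.05], [0.9, -0.31, 0.3, 0.32], [-0.02, 0.67, 0.74, 0.71], [0.0, 0.0, 0.0, 1.0]]
side [[1.0, 0.05, -0.06, 0.54], [-0.08, 0.55, -0.83, -0.82], [-0.01, 0.83, 0.55, 0.76], [0.0, 0.0, 0.0, 1.0]]
{'time': 0.1, 'q': array([-0.07021935,  0.52194192, -0.03632835,  1.59995986,  0.02118932,
        1.02107338, -0.11280009]), 'dq': array([-8.97860758e-04, -1.22402838e-03, -2.88557062e-03, -9.76259619e-05,
        9.21335546e-04,  2.08866207e-04, -6.73661968e-04]), 'effort': array([ 6.00351588e-03, -9.28489351e+01,  1.98515877e+00, -3.70530617e+01,
        1.82421418e-02,  5.33716375e-03, -2.83208755e-05]), 'tcp_pos': array([ 6.24700258e-01, -1.79510981e-05,  2.30787875e-01]), 'tcp_rot': array([-3.14059644e+00,  5.95489915e-05,  1.57080001e+00]), 'wrist_force': array([-0.76238216,  0.55171989,  0.18114571]), 'ft_torque': array([-0.0318722 ,  0.02041274,  0.02464193]), 'finger_force': 0.0, 'finger_gap': 0.08560748962708065}
```

View pics/scene0.png

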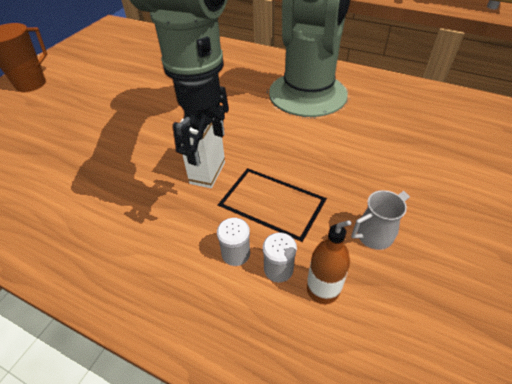

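View pics/side0.png

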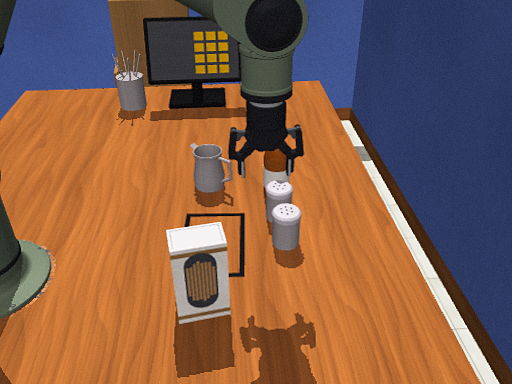

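The scene view shows the whole tape outline (about 220–326, 172–237), with the carton at (205,155) partly behind the gripper. The side view shows the carton's window face (168–230, 225–320). The shakers stand next to the tape on its +x world side, and the jug and bottle are beyond it.

```bash
python3 - <<'E'
from h import *
S=np.load('scene.npz');D=np.load('side.npz')
rgb,W=S['rgb'],S['W']
mk=(rgb.max(2)<60)&(np.abs(W[...,2])<0.012); mk[:165]=0;mk[245:]=0;mk[:,:212]=0;mk[:,335:]=0
n,l,st,_=cv2.connectedComponentsWithStats(mk.astype(np.uint8),connectivity=8)
i=1+np.argmax(st[1:,4]); P=W[l==i]; print('tape',st[i],np.nanmedian(P[:,2]))
r=cv2.minAreaRect((P[:,:2]*1000).astype(np.float32)); print(r,cv2.boxPoints(r))
for nm,A in (('scene',S),('side',D)):
    rgb,W=A['rgb'].astype(int),A['W']; x,y,z=W[...,0],W[...,1],W[...,2]
    white=(rgb.min(2)>110)&(rgb.max(2)-rgb.min(2)<40)
    # carton
    k=white&(z>0.172)&(z<0.21); k[:, :]&=(x>0.3)&(x<0.75)&(y<-0.02)&(y>-0.4)
    n,l,st,_=cv2.connectedComponentsWithStats(k.astype(np.uint8)); 
    if n>1:
        i=1+np.argmax(st[1:,4]); Q=W[l==i]; r=cv2.minAreaRect((Q[:,:2]*1000).astype(np.float32)); print(nm,'top',st[i],r,np.nanmedian(Q[:,2]))
    k=(z>0.01)&(z<0.165)&(x>0.3)&(x<0.62)&(y<-0.0)&(y>-0.4)&(rgb.max(2)>0)
    Q=W[k]; 
    if len(Q): r=cv2.minAreaRect((Q[:,:2]*1000).astype(np.float32)); print(nm,'body',len(Q),r)
    # others
    k=(z>0.03)&(z<0.3)&(x>0.3)&(x<1.0)&(y>-0.15)&(y<0.5)&(rgb.max(2)>0)
    n,l,st,_=cv2.connectedComponentsWithStats(k.astype(np.uint8))
    for i in range(1,n):
        if st[i,4]>150: Q=W[l==i]; print(nm,st[i],np.round(np.percentile(Q,[2,50,98],0),3).tolist())
E
```

```text
tape [218 169 108  72 613] 5.4780674609067326e-05
((504.2405700683594, 86.85309600830078), (236.6901092529297, 152.90542602539062), 86.2455825805664) [[420.2027   -26.23185 ]
 [572.7799   -36.244102]
 [588.27844  199.93805 ]
 [435.70123  209.95029 ]]
scene top [190 127   8   7  32] ((530.4185180664062, -102.88334655761719), (24.616445541381836, 7.6083550453186035), 77.36585998535156) 0.18822933872543013
scene body 1319 ((492.7425842285156, -94.227294921875), (58.1908073425293, 124.3121337890625), 66.99964141845703)
scene [ 175  105   54   75 1756] [[0.436, -0.139, 0.034], [0.53, -0.084, 0.126], [0.697, 0.012, 0.299]]
scene [ 351  191   59   53 1936] [[0.456, 0.307, 0.032], [0.518, 0.352, 0.077], [0.56, 0.389, 0.113]]
scene [ 217  218   33   42 1106] [[0.656, 0.047, 0.034], [0.695, 0.083, 0.092], [0.715, 0.107, 0.097]]
scene [ 308  221   43   78 2270] [[0.675, 0.253, 0.04], [0.704, 0.287, 0.138], [0.719, 0.318, 0.236]]
scene [ 263  233   34   43 1185] [[0.651, 0.151, 0.034], [0.692, 0.184, 0.093], [0.711, 0.212, 0.097]]
side top [ 166  222   61   34 1459] ((482.4974670410156, -118.83294677734375), (106.12455749511719, 69.7601318359375), 8.064286231994629) 0.19108239103038427
side body 3206 ((475.2009582519531, -146.28372192382812), (54.602230072021484, 121.94557189941406), 71.56394958496094)
side [ 189  143   44   43 1227] [[0.458, 0.304, 0.033], [0.502, 0.323, 0.082], [0.56, 0.391, 0.115]]
side [ 264  147   40   95 2544] [[0.65, -0.01, 0.034], [0.677, 0.149, 0.095], [0.712, 0.274, 0.297]]
side [229 149  20  29 225] [[0.555, -0.012, 0.251], [0.575, -0.008, 0.288], [0.586, 0.01, 0.3]]
side [ 166  222   64   87 2743] [[0.434, -0.15, 0.037], [0.508, -0.143, 0.177], [0.539, -0.088, 0.193]]
```

servo_tool(motion=[[[60,0,0,-0.3,0,0,0],[60,-0.2,-0.1,-0.3,0,0,0],[60,-0.4,-0.2,-0.3,0,0,0],[60,-0.6,-0.4,-0.3,0,0,0],[60,-0.8,-0.6,-0.3,0,0,0],[60,-1,-0.8,-0.3,0,0,0],[60,-1,-1,-0.3,0,0,0],[60,-1,-1,-0.3,0,0,0]]])

```text
time: 0.77
tcp_pos: [0.4698, -0.1524, 0.2763]
tcp_rot: [-3.139, 0.0, 1.566]
wrist_force: [1.5, -1.4, 0.4]
finger_gap: 0.0602
finger_force: 0.0
```

servo_tool(motion=[[[60,-0.25,0,0,0,0.08,0.04],[60,-0.5,0,0,-0.01,0.16,0.04],[60,-0.75,0,0,-0.01,0.24,0.04],[60,-1,0,0,-0.016,0.32,0.04],[60,-1,0,0,-0.016,0.4,0.04],[60,-1,0,0,-0.016,0.5,0.04],[60,-1,0,0,-0.016,0.5,0.04],[60,-1,0,0,-0.016,0.5,0.04],[60,-1,0,0,-0.016,0.5,0.04]]])

```text
time: 1.52
tcp_pos: [0.4744, -0.3008, 0.2744]
tcp_rot: [-3.137, -0.786, 1.5]
wrist_force: [-0.2, 0.6, 0.2]
finger_gap: 0.0599
finger_force: 0.0
```

servo_tool(motion=[[[60,-0.19,0,0.19,0,0,0],[60,-0.38,0,0.38,0,0,0],[60,-0.57,0,0.57,0,0,0],[60,-0.76,0,0.76,0,0,0],[60,-0.94,0,0.94,0,0,0],[60,-0.94,0,0.94,0,0,0],[60,-0.94,0,0.94,0,0,0]]])

```text
time: 2.1
tcp_pos: [0.4752, -0.2988, 0.0776]
tcp_rot: [-3.139, -0.785, 1.505]
wrist_force: [1.0, -0.5, 0.9]
finger_gap: 0.06
finger_force: 0.0
```

```bash
cat > m.py <<'E'
import sys
from h import *
c0=np.array([504.2,86.9]); a=np.radians(86.25); X=np.array([np.cos(a),np.sin(a)]); Y=np.array([-X[1],X[0]])
def top(zlo=0.18,zhi=0.2,cam='side',tag=None):
    rgb,d,m=shot(cam); W=cloud(d,m); q=rgb.astype(int); x,y,z=W[...,0],W[...,1],W[...,2]
    k=(q.min(2)>110)&(q.max(2)-q.min(2)<40)&(z>zlo)&(z<zhi)&(x>.3)&(x<.63)&(y<.25)&(y>-.4)
    n,l,st,_=cv2.connectedComponentsWithStats(k.astype(np.uint8)); i=1+np.argmax(st[1:,4]); P=W[l==i][:,:2]*1000
    T=np.stack([(P-c0)@X,(P-c0)@Y],1).astype(np.float32); r=cv2.minAreaRect(T)
    print(cam,'tape-frame mm',np.round(r[0],1),np.round(r[1],1),round(r[2],1),'px',st[i].tolist())
    if tag: cv2.imwrite(f'pics/{tag}.png',rgb[...,::-1])
E
python3 - <<'E'
from m import *
top(); top(cam='scene'); print(manip.get_state()['tcp_pos'])
E
```

```text
side tape-frame mm [-207.4    8. ] [ 69.5 105.7] 12.5 px [166, 222, 61, 34, 1454]
scene tape-frame mm [-207.5    8.6] [ 66.6 107.5] 13.5 px [177, 103, 41, 32, 841]
[ 0.47613082 -0.30032349  0.079821  ]
```

servo_tool(motion=[[[60,-0.15,0,0.15,0,0,0],[60,-0.29,0,0.29,0,0,0],[60,-0.19,0,0.39,0,0,0],[60,-0.05,0,0.53,0,0,0],[60,0.09,0,0.67,0,0,0],[60,0.2,0,0.78,0,0,0],[60,0.2,0,0.78,0,0,0]]])

```text
time: 2.78
tcp_pos: [0.4834, -0.1919, 0.0189]
tcp_rot: [3.138, -0.786, 1.512]
wrist_force: [-0.8, -0.3, 0.6]
finger_gap: 0.0599
finger_force: 0.0
```

servo_tool(motion=[[[60,0.02,0,0.05,0,0,0],[60,0.05,0,0.08,0,0,0],[60,0.07,0,0.1,0,0,0],[60,0.09,0,0.12,0,0,0],[60,0.11,0,0.14,0,0,0],[60,0.13,0,0.16,0,0,0],[60,0.15,0,0.18,0,0,0],[60,0.17,0,0.2,0,0,0],[60,0.19,0,0.22,0,0,0],[60,0.21,0,0.24,0,0,0]]])

```text
time: 3.62
tcp_pos: [0.4847, -0.1484, 0.0122]
tcp_rot: [-3.14, -0.785, 1.504]
wrist_force: [-0.9, -2.6, 0.2]
finger_gap: 0.0598
finger_force: 1.1
```

```bash
python3 - <<'E'
from m import *
top(tag='side1')
E
```

```text
side tape-frame mm [-196.5    4.3] [ 69.3 105.8] 6.9 px [170, 220, 58, 30, 1382]
```

servo_tool(motion=[[[60,0.03,0,0.02,0,0,0],[60,0.05,0,0.04,0,0,0],[60,0.07,0,0.06,0,0,0],[60,0.09,0,0.08,0,0,0],[60,0.11,0,0.1,0,0,0],[60,0.13,0,0.12,0,0,0],[60,0.15,0,0.14,0,0,0],[60,0.17,0,0.16,0,0,0],[60,0.19,0,0.18,0,0,0],[60,0.21,0,0.2,0,0,0]]])

```text
time: 4.5
tcp_pos: [0.4877, -0.1048, 0.0133]
tcp_rot: [-3.14, -0.786, 1.504]
wrist_force: [-0.2, -3.2, 0.3]
finger_gap: 0.0601
finger_force: 1.4
```

```bash
python3 - <<'E'
from m import *
top(tag='side2')
E
```

```text
side tape-frame mm [-157.1    0.7] [106.5  69.3] 89.2 px [175, 210, 55, 25, 1184]
```

View pics/side2.png

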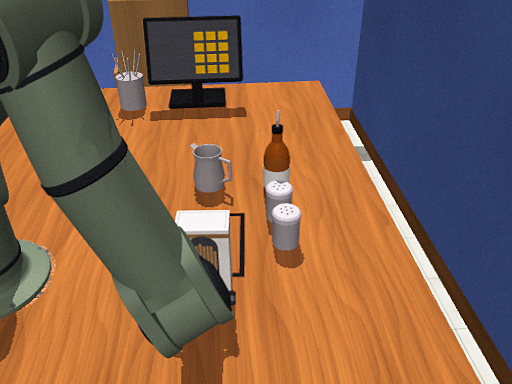

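The side view shows the carton upright at its top (175–230, 211–235), now square to the tape, with the arm behind it. It needs about 29 mm more.

servo_tool(motion=[[[60,0.02,0,0.02,0,0,0],[60,0.04,0,0.04,0,0,0],[60,0.06,0,0.06,0,0,0],[60,0.08,0,0.08,0,0,0],[60,0.1,0,0.1,0,0,0],[60,0.12,0,0.12,0,0,0],[60,0.135,0,0.135,0,0,0],[60,0.135,0,0.135,0,0,0]]])

```text
time: 5.22
tcp_pos: [0.4895, -0.0756, 0.0134]
tcp_rot: [-3.14, -0.786, 1.505]
wrist_force: [-0.5, 0.4, 0.6]
finger_gap: 0.0599
finger_force: 0.0
```

```bash
python3 - <<'E'
from m import *
top()
E
```

```text
side tape-frame mm [-127.8    0.5] [106.4  67.7] 88.7 px [178, 202, 52, 23, 1076]
```

servo_tool(motion=[[[60,-0.1,0,-0.1,0,0,0],[60,-0.19,0,-0.19,0,0,0],[60,-0.01,0,-0.37,0,0,0],[60,0.17,0,-0.55,0,0,0],[60,0.35,0,-0.73,0,0,0],[60,0.53,0,-0.91,0,0,0],[60,0.53,0,-0.91,0,0,0],[60,0.53,0,-0.91,0,0,0]]])

```text
time: 5.93
tcp_pos: [0.4875, -0.1172, 0.1677]
tcp_rot: [3.139, -0.784, 1.507]
wrist_force: [-1.5, -0.1, -1.1]
finger_gap: 0.06
finger_force: 0.0
```

servo_tool(motion=[[[60,0.05,0,0.05,0,0,0],[60,0.1,0,0.1,0,0,0],[60,0.14,0,0.14,0,0,0],[60,0.16,0,0.16,0,0,0],[60,0.18,0,0.18,0,0,0],[60,0.2,0,0.2,0,0,0],[60,0.22,0,0.22,0,0,0],[60,0.24,0,0.24,0,0,0]]])

```text
time: 6.6
tcp_pos: [0.4904, -0.0659, 0.166]
tcp_rot: [-3.14, -0.786, 1.504]
wrist_force: [0.5, -0.7, -0.3]
finger_gap: 0.0601
finger_force: 0.5
```

servo_tool(motion=[[[60,0.025,0,0.025,0,0,0],[60,0.05,0,0.05,0,0,0],[60,0.075,0,0.075,0,0,0],[60,0.1,0,0.1,0,0,0],[60,0.125,0,0.125,0,0,0],[60,0.15,0,0.15,0,0,0],[60,0.175,0,0.175,0,0,0],[60,0.2,0,0.2,0,0,0],[60,0.225,0,0.225,0,0,0],[60,0.25,0,0.25,0,0,0]]])

```text
time: 7.43
tcp_pos: [0.4939, -0.0126, 0.166]
tcp_rot: [-3.14, -0.786, 1.504]
wrist_force: [0.5, -0.2, 0.5]
finger_gap: 0.06
finger_force: 0.0
```

```bash
python3 - <<'E'
from m import *
rgb,d,m=shot('scene'); cv2.imwrite('pics/scene3.png',rgb[...,::-1])
E
```

```text
(no output)
```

View pics/scene3.png

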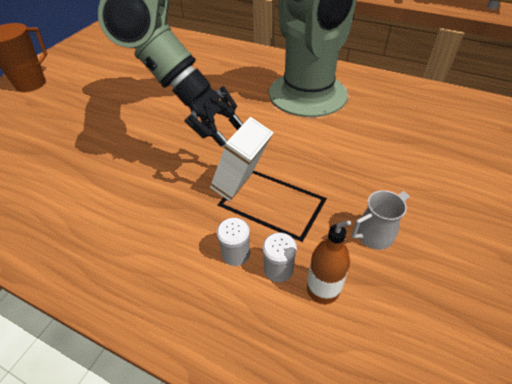

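The scene view shows the carton partway through tipping, its top at (250,140) leaning over the tape and the fingertips behind it. I'll give it a little more push, then hold still while it falls.

servo_tool(motion=[[[60,0.025,0,0.025,0,0,0],[60,0.05,0,0.05,0,0,0],[60,0.075,0,0.075,0,0,0],[60,0.075,0,0.075,0,0,0],[60,0.0,0,-0.1,0,0,0],[60,0.0,0,-0.25,0,0,0],[60,0,0,-0.4,0,0,0],[60,0,0,-0.55,0,0,0],[60,0,0,-0.55,0,0,0],[60,0,0,-0.55,0,0,0]]])

```text
time: 8.32
tcp_pos: [0.4903, -0.0721, 0.2247]
tcp_rot: [3.141, -0.785, 1.504]
wrist_force: [-0.0, 0.5, -0.5]
finger_gap: 0.0601
finger_force: 0.0
```

```bash
python3 - <<'E'
from m import *
rgb,d,m=shot('scene'); cv2.imwrite('pics/scene4.png',rgb[...,::-1])
for cam in('scene','side'):
    rgb,d,m=shot(cam);W=cloud(d,m);x,y,z=W[...,0],W[...,1],W[...,2]
    k=(z>.055)&(z<.08)&(x>.3)&(x<.63)&(y>-.1)&(y<.27)
    n,l,st,_=cv2.connectedComponentsWithStats(k.astype(np.uint8)); i=1+np.argmax(st[1:,4]); P=W[l==i]; T=np.stack([(P[:,:2]*1000-c0)@X,(P[:,:2]*1000-c0)@Y],1).astype(np.float32)
    r=cv2.minAreaRect(T); print(cam,r,np.percentile(P[:,2],[5,50,95])); print(np.round(cv2.boxPoints(r)).tolist())
E
```

```text
scene ((6.186653137207031, 2.0024948120117188), (109.08525085449219, 191.17185974121094), 89.69593048095703) [0.06072627 0.06447528 0.06645204]
[[-90.0, -52.0], [101.0, -53.0], [102.0, 56.0], [-89.0, 57.0]]
side ((6.155540466308594, 0.5798225402832031), (107.81985473632812, 193.9243927001953), 89.7799301147461) [0.06019252 0.06663897 0.06879376]
[[-91.0, -53.0], [103.0, -54.0], [103.0, 54.0], [-91.0, 55.0]]
```

View pics/scene4.png

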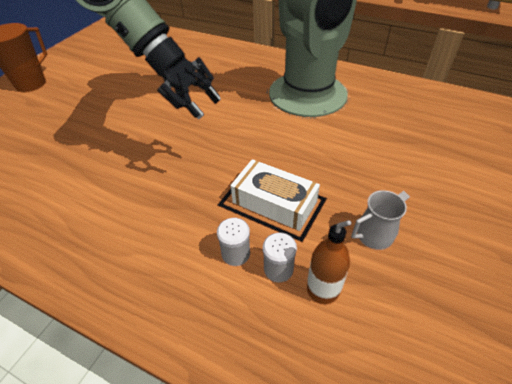

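The carton lies flat with its window up (279,186), inside the tape with at least 17 mm to spare on every side. The gripper is clear and nothing else has moved, so I'm handing in.

```bash
python3 -c "
from station import manip
print(manip.close_job())"
```

```text
the job is handed in; nothing more can be done
None
```

The carton lies flat on its back, window up, inside the tape with at least 17 mm to spare on every side; the bystander items look undisturbed, and I handed the job in at about 8.5 s (no verdict was returned).

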